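# Stock a storage bin and hang its tag

## Task

Fill the grey bin on the blue carrier: first stand the tall orange can upright in its back half, then stand the short amber jar upright in its front half, setting both down rather than dropping them. Then pick up the S-hook (red tab on top to grip), put its lower bend through the hole of the yellow tag, lift the tag out of its stand with it, and hang the hook by its upper bend on the bar at the carrier's side so that the tag hangs free. Leave the blue can and the green tin where they stand, and let go of everything.

Things in the scene. Friction and masses are not known exactly. Their poses are not given: they have to be found in the camera images.
- tall_can: tall orange spray can with white cap and paper label, loose, about 0.3 kg, 170 mm high; straight body of 58 mm diameter up to 140 mm, narrower cap above; grip it near the top of the straight body; origin at the centre of its underside, z up
- short_jar: short amber jar with black lid, loose, about 0.2 kg, 85 mm high; straight body of 58 mm diameter up to 64 mm, lid 54 mm in diameter above; grip it by the upper part of the body; origin at the centre of its underside, z up
- blue_can: blue can with white cap, loose bystander, 139 mm high, 52 mm in diameter; origin at the centre of its underside
- grease_tin: low green tin, loose bystander, 62 mm high, 68 mm in diameter; origin at the centre of its underside
- bin_floor (a point): centre of the inner floor, 10 mm above the table, of the fixed grey open-fronted bin; x points from its low front (robot side) to its back, y along its width, z up. Inside 242 mm deep (x), 182 mm wide (y). Above the table the back wall ends at 116 mm, the front lip at 56 mm, the sides at 116 mm in the back half, sloping to 56 mm at the front
- bin_back (a point): point on the bin's floor in its back half, 65 mm behind bin_floor: a good place for the tall can; axes as bin_floor
- bin_front (a point): point on the bin's floor in its front half, 55 mm in front of bin_floor: a good place for the jar; axes as bin_floor
- tag_arm (a point): point on the axis, 190 mm above the table, of a fixed level steel bar of 8 mm diameter that sticks out to the left (+y of this point) from a square blue post (top at 196 mm) on the carrier's left side; the free bar runs from 57 mm towards the post to 49 mm towards the red end ball (16 mm). x is level, across the bar, as bin_floor x; z up. Nothing stands under the bar
- s_hook: loose steel S-hook of 6 mm round wire, 50 g, standing upright in the slot of a black block; all in one upright plane (its x and z), 135 mm high; origin at its underside, z up. Shank 14 mm to -x of the origin from 55 to 88 mm up, then slanting down to +16 mm at 30 mm up. On top a red grip tab, 22 mm (x) by 10 mm thick (y), 101 to 135 mm up, centred on x = 0: grip it across its thickness
- hook_bend (a point): top of the wire in the middle of the S-hook's lower bend, 6 mm above the hook's origin, where the tag comes to hang; axes as s_hook. The bend is flat from x = -9 to 10 mm and open to -x: its wire's free end is at x = -20 mm, rising to only 15 mm above the origin, so it passes the tag's hole when moved along its -x; above it the slanting shank leaves 31 mm or more free over the origin
- hook_top (a point): underside of the wire at the top of the S-hook's upper bend, 97 mm above the hook's origin, where the bar comes to lie; axes as s_hook. The bend is 22 mm wide inside, its free end (x = 14 mm) reaches down to 77 mm above the origin: a bar enters from the +x side below it, with the bar's axis 55 to 70 mm above the origin, and the hook is then lowered onto it
- tag: loose flat yellow tag plate, 50 g, 4 mm thick (its x), 50 mm wide (y), 75 mm high (z), the same from both faces; origin at the centre of its lower edge. It stands upright in a 20 mm deep slot, with little play, of a fixed aluminium stand (60 by 80 mm, 25 mm high)
- tag_hole (a point): centre of the hole through the tag, 55 mm above its lower edge: 16 mm wide (y) by 24 mm high (z), with an 8 mm strip above it; x is the hole's axis
- carrier: the fixed blue carrier with the grey bin and the bar, base plate 260 by 210 mm, 6 mm thick; origin at the centre of its underside, axes as bin_floor
- tag_stand: the fixed aluminium stand that holds the tag, 60 (x) by 80 (y) by 25 mm high; origin at the centre of its underside, z up
- hook_stand: the fixed black block that holds the S-hook, 64 (x) by 50 (y) by 34 mm high; its slot, along x, is 28 mm deep and 8 mm wide, so lift the hook straight up 30 mm or more; origin at the centre of its underside, z up

How it is judged:
By the outcome, as a careful person would: the job done as asked, in the order asked, and still so for the second after the job is handed in, with the robot touching nothing.
It also fails if it takes over 72 s, if anything falls off the work surface, if the arm or the gripper's body presses on something with over 40 N, if the wrist force passes 120 N, or if a joint passes its speed limit or range.

## Robot

A 6-joint arm with a two-finger parallel gripper is mounted at the origin on the work surface. World frame = base frame: x ahead of the robot, y to its left, z up, the work surface at z = 0. Lengths are in mm, angles in rad, forces in N, time in s.
With the tool pointing down it reaches from about 275 to 725 mm from the base axis. Payload 15.9 kg.
Tool frame: the origin (TCP) lies midway between the tips of the shut fingers; the grasp point (between the pads) lies 19 mm behind it; x points along the fingers, y is the direction in which the jaws open and shut, and the axes are right-handed (so a half turn about x gives the same grasp; the last joint's range is limited). The gripper opens to 85 mm and grips with 20 to 120 N. Pads are 22 mm wide; open, the fingers measure 114 mm over their backs; the gripper's body (76 mm by 85 mm) begins 54 mm behind the grasp point. The pads swing forward as they close: fully open they stand 13 mm farther back than shut.
Start: joints at [-1.156, 0.213, -0.034, 1.323, 0, 1.571], TCP at [201.496, -457.586, 231.306] pointing down, gripper open.
Joint ranges: [-2.98, 2.98], [-0.74, 1.72], [-1.14, 1.35], [-2.1, 2.04], [-1.57, 1.44], [-3.14, 3.14]. Speed limits (rad/s): [1.89, 1.89, 2.39, 2.57, 3.14, 3.14].

## Interface

Orientations are given as a 3x3 rotation matrix whose columns are the frame's x, y, z axes.
In Python, from bench import monitor, optics, env gives the robot as it stands.
- The arm moves only by the tool apply_moves, never from a script. Its argument "steps" is one flat list of numbers, 7 for each row, row after row: the shift along the tool's x, y, z in mm, then the turn, a rotation vector about the tool's x, y, z in degrees, then the gripper's target within -1 to 1 (shut at 1, half-way at 0, fully open at -1). In form: [dx, dy, dz, rx, ry, rz, fingers, dx, dy, dz, rx, ry, rz, fingers, ...]. A call has 1 to 12 rows; each row shifts and turns the commanded pose from where the row before left it, along the tool's axes as they then stand; what a row does not reach is not made up. A row lasts 1/8 s, in which the tool goes at most 62.5 mm and 10.7 degrees, less where a joint would pass 70% of its speed; a pose out of reach is approached as far as the arm can. A call with a gripper value outside its range is refused whole. The fingers move at their own pace and stop on an object; "newtons" is the grip in N (left out, the last holds). Time passes only in rows, so rows that do not move let the fingers close. It gives the time, the measured TCP pose, the force and the opening at its end, in the units of the state.
- monitor.read_state(): the state, without advancing time (a new reading comes with each control period).
- optics.capture(name): name is "scene" or "top" or "wrist"; returns a dict with "image" (400x640x3 uint8, red, green, blue), "z_map" (400x640 float32, mm along the optical axis (not along the pixel's ray), 0 where there is no reading), "camera_matrix" (3x3 intrinsics, pixels), "R" (3x3) and "t" (3): a world point X has camera coordinates R X + t; the wrist camera has in their place "tool_from_camera" (4x4, takes a point from camera to tool coordinates, whose origin is the TCP and whose axes are the tool frame's). Camera axes: x right, y down, z forward; pixel columns grow to the right and rows downward; lengths in mm; the calibration is good to about 2 mm. A picture is of the moment at which its call begins: read the wrist's pose just before it.
- env.job_done(): hands the job in, once; it reports no verdict.
The state is a dict: "time": time; "joint_pos": joint angles; "joint_vel": joint speeds; "joint_efforts": joint torques, N m; "ee_pos": TCP position; "tcp_rot": TCP orientation; "ft_force": force on the tool from outside, world axes, zero at the start; "wrist_torque": the same for the moment, N m; "grip_width": opening from 0.0 (shut) to 1.0 (fully open).
Only numpy, scipy, OpenCV 4.12 (cv2) and the standard library are available. Lean on these libraries where they do the work, as an engineer would, in place of code of your own. Each camera call takes 0.05 s, during which the arm holds its last target. There are 200 camera calls.

## Working session

There is one attempt and no reset: what is moved stays moved. The work goes in short steps, Python scripts to look and compute and a tool call to move; the robot and the scene stay as the last step left them, time stands still between calls to the robot, and variables do not carry over. Pictures are saved under pics/ and viewed, about 8 in all and at most 12, crops included, and the job is handed in when it is done.

Besides the shell and the picture viewer there is one more tool, called after ">>>" as name(argument=value, ...) on one line, values as JSON. apply_moves: Moves the arm, as the interface text tells. Its arguments: {"type":"object","properties":{"steps":{"type":"array","items":{"type":"number"}},"newtons":{"type":"number"}},"required":["steps"]}

```bash
ls; mkdir -p pics; cat > h.py <<'E'
import numpy as np, cv2
from bench import monitor, optics, env
def world(c, st=None):
    z=c["z_map"]; K=c["camera_matrix"]; v,u=np.mgrid[0:400,0:640]
    P=np.stack([(u-K[0,2])/K[0,0]*z,(v-K[1,2])/K[1,1]*z,z],-1)
    if "R" in c: W=(P-np.asarray(c["t"]))@np.asarray(c["R"])
    else:
        T=np.asarray(c["tool_from_camera"]); P=P@T[:3,:3].T+T[:3,3]
        W=P@np.asarray(st["tcp_rot"]).T+np.asarray(st["ee_pos"])
    W[z<=0]=np.nan
    return W
def save(c,n): cv2.imwrite("pics/%s.png"%n,c["image"][:,:,::-1])
E
python3 - <<'E'
from h import *
s=monitor.read_state(); print(s)
a=optics.capture("scene");b=optics.capture("top")
im=np.vstack([a["image"],b["image"]]); cv2.imwrite("pics/a.png",cv2.resize(im[:,:,::-1],(480,600))); save(a,"s0"); save(b,"t0")
np.savez("d0.npz",s=world(a),t=world(b),si=a["image"],ti=b["image"])
for c in(a,b): print(c["camera_matrix"],c["R"],c["t"])
E
```

```text
pics
{'time': 0.0, 'joint_pos': array([-1.15598221e+00,  2.13386152e-01, -3.50723646e-02,  1.32348972e+00,
       -1.13949825e-05,  1.57078790e+00]), 'joint_vel': array([-3.98729570e-04, -8.14916351e-05,  5.47780932e-04,  1.50136973e-04,
        6.30282766e-04,  4.17640851e-04]), 'joint_efforts': array([ 2.37118977e-03, -6.86151195e+01,  4.87128174e+01,  1.74650049e-02,
       -3.40010320e-05, -8.34857542e-05]), 'ee_pos': array([ 201.36809862, -457.28252522,  230.79590681]), 'tcp_rot': array([[-4.74671959e-04,  4.03027260e-01, -9.15187851e-01],
       [ 1.04962740e-03, -9.15187249e-01, -4.03027540e-01],
       [-9.99999336e-01, -1.15191212e-03,  1.13852671e-05]]), 'ft_force': array([-0.26279778, -0.31900794,  0.18859804]), 'wrist_torque': array([-0.04792398,  0.02303163,  0.01800185]), 'grip_width': 1.001120273703917}
[[450.32330271   0.         320.7774385 ]
 [  0.         450.32330271 201.32234269]
 [  0.           0.           1.        ]] [[ 0.30333136  0.95280996  0.01196906]
 [ 0.64932922 -0.19749125 -0.7344173 ]
 [-0.69739633  0.23054366 -0.67859264]] [-125.28649066 -251.57046628 1528.82529088]
[[443.69024008   0.         319.76336522]
 [  0.         443.69024008 198.13295113]
 [  0.           0.           1.        ]] [[ 0.02830812 -0.99953631  0.01121634]
 [-0.99381729 -0.02934774 -0.10707893]
 [ 0.10735846 -0.00811579 -0.99418725]] [ -68.88621243  557.50902779 1182.60482131]
```

View pics/s0.png

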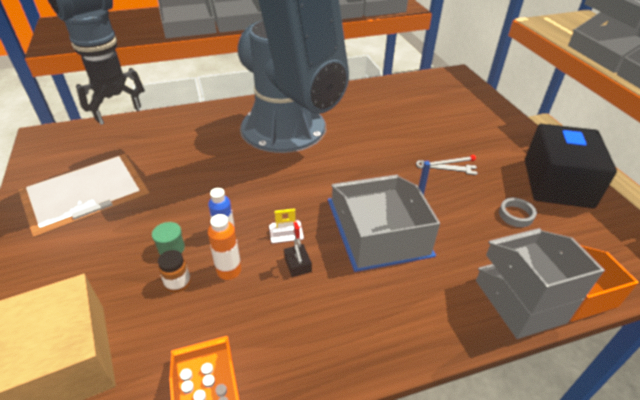

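View pics/t0.png

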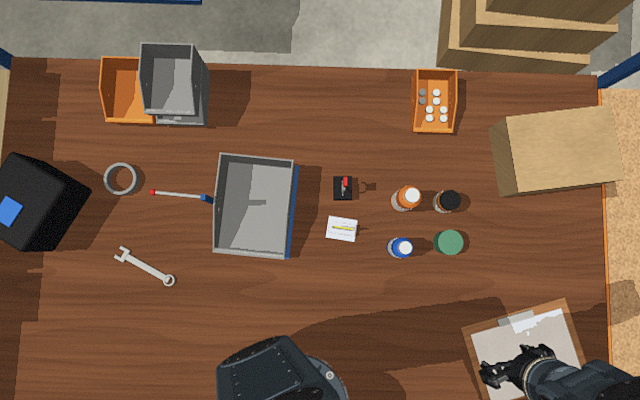

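The scene view shows the tin (168,238), jar (173,270), blue can (220,215), orange can (225,245), tag (286,220), hook (298,250), bin (383,220) and bar (430,170). In the top view they are the can (408,197), jar (447,200), blue (401,247), tin (450,241), hook (343,187), tag (342,230), bin (253,205) and bar (150–212,195).

```bash
python3 - <<'E'
from h import *
d=np.load("d0.npz")
np.set_printoptions(precision=1,suppress=True)
def rng(W,m,n):
    p=W[m&np.isfinite(W[...,0])]
    print(n,len(p),"med",np.median(p,0),"lo",np.percentile(p,3,0),"hi",np.percentile(p,97,0))
T=d["t"];v,u=np.mgrid[0:400,0:640]
def box(x,y,r=22): return (abs(u-x)<r)&(abs(v-y)<r)
z=T[...,2]
for n,x,y,h in[("can",408,197,160),("can body",408,197,125),("jar",447,200,75),("blue",401,247,130),("tin",450,241,54),("hook",343,187,100),("hookstand",343,187,29),("tag",342,230,60),("tagstand",342,230,20)]:
    hi={"can body":148,"hookstand":38,"tagstand":30,"tag":85}.get(n,300)
    m=box(x,y)&(z>h)&(z<hi); rng(T,m,n)
    if n in("tag","tagstand","hookstand","hook"):
        p=T[m][:,:2].astype(np.float32); r=cv2.minAreaRect(p); print("   rect",r, "fit",cv2.fitLine(p,cv2.DIST_L2,0,.01,.01).ravel())
m=(abs(u-253)<48)&(abs(v-205)<60)
f=m&(z>4)&(z<16); rng(T,f,"floor")
w=m&(z>108)&(z<125);rng(T,w,"rim"); print(cv2.minAreaRect(T[w][:,:2].astype(np.float32)))
b=(u>140)&(u<208)&(abs(v-195)<12)&(z>150); rng(T,b,"bar"); p=T[b]; print(cv2.fitLine(p[:,:2].astype(np.float32),cv2.DIST_HUBER,0,.01,.01).ravel())
b=(u>195)&(u<216)&(abs(v-198)<10)&(z>192);rng(T,b,"post")
S=d["s"];si=cv2.cvtColor(d["si"],cv2.COLOR_RGB2HSV);ti=cv2.cvtColor(d["ti"],cv2.COLOR_RGB2HSV)
for n,W,im in(("s",S,si),("t",T,ti)):
    H,s,V=[im[...,i].astype(int) for i in range(3)]
    red=((H<5)|(H>175))&(s>150)&(V>100)
    zz=W[...,2]; ins=(W[...,0]>300)&(W[...,0]<750)
    rng(W,red&ins&(zz>170)&(W[...,1]>150),n+"ball"); rng(W,red&ins&(zz>95)&(zz<150)&(W[...,1]<60),n+"tab")
    rng(W,(H>22)&(H<34)&(s>130)&ins&(zz>30)&(zz<90)&(abs(W[...,1])<150),n+"yellow")
E
```

```text
can 177 med [ 558.  -272.9  169.5] lo [ 542.  -289.2  163.6] hi [ 573.3 -258.3  173.6]
can body 178 med [ 551.5 -262.7  142.3] lo [ 530.9 -301.   127.7] hi [ 584.  -246.6  147.6]
jar 347 med [ 558.6 -392.1   84.6] lo [ 534.8 -416.    78.9] hi [ 582.1 -369.3   88.5]
blue 135 med [ 430.6 -265.   137.8] lo [ 417.9 -278.4  132.7] hi [ 444.9 -251.   141.9]
tin 527 med [ 448.8 -398.9   61.2] lo [ 420.3 -428.6   56.4] hi [ 478.3 -369.    66. ]
hook 43 med [ 589.7 -113.4  140. ] lo [ 580.7 -116.5  107.6] hi [ 602.5 -108.5  143.8]
   rect ((591.1823120117188, -112.45591735839844), (23.112207412719727, 8.443405151367188), 3.687824010848999) fit [   1.     0.   590.1 -112.7]
hookstand 333 med [ 588.6 -108.    33.3] lo [ 558.7 -137.4   29.7] hi [621.6 -90.3  37.2]
   rect ((590.1678466796875, -112.82688903808594), (64.44691467285156, 49.66807174682617), 1.681868076324463) fit [   1.     0.2  589.3 -112.9]
tag 36 med [ 477.9 -112.4   79.6] lo [ 475.3 -137.2   67.8] hi [482.3 -89.5  83. ]
   rect ((478.61651611328125, -113.87413024902344), (49.66724395751953, 4.028094291687012), 82.56729888916016)
[... 516 characters left out ...]
2878417969)
bar 246 med [540.4 280.3 193.3] lo [529.7 219.4 174. ] hi [549.1 347.8 197.6]
[  0.1   1.  539.9 282.1]
post 42 med [537.  226.  195.2] lo [529.6 219.2 193. ] hi [543.1 239.4 197.7]
sball 20 med [547.6 340.6 195.3] lo [542.  336.9 190.9] hi [552.7 345.5 199.2]
stab 50 med [ 600.7 -117.4  136.8] lo [ 586.7 -120.9  114.1] hi [ 603.9 -114.2  143.5]
syellow 174 med [ 479.4 -115.6   66.2] lo [ 474.9 -138.4   44.9] hi [484.6 -93.9  82.2]
tball 30 med [545.2 343.2 195.7] lo [539.6 338.4 189.6] hi [552.  350.6 198.6]
ttab 34 med [ 592.  -113.4  140.2] lo [ 582.6 -116.3  136.7] hi [ 602.6 -108.4  143.9]
tyellow 25 med [ 478.  -112.3   80.1] lo [ 475.4 -134.    75.9] hi [482.2 -91.6  82.8]
```

>>> apply_moves(steps=[0, 0, 0, -10, 0, 0, -1, 0, 0, 0, -10, 0, 0, -1, 0, 0, 0, -10, 0, 0, -1, 0, 0, 0, -10, 0, 0, -1])

```text
time: 0.6
ee_pos: [201.4, -457.4, 231.0]
tcp_rot: [[-0.0, 0.9, -0.437], [0.001, -0.437, -0.9], [-1.0, -0.0, -0.0]]
ft_force: [-0.1, 0.4, -0.3]
grip_width: 1.0
```

```bash
cat >> h.py <<'E'
def go(p=None,yaw=None,lab=""):
    """shift in tool axes (as they stand now) and turn about tool x needed"""
    s=monitor.read_state(); R=s["tcp_rot"]; e=s["ee_pos"]
    y=np.degrees(np.arctan2(R[1,1],R[0,1]))
    print(lab,"t",round(s["time"],2),"ee",e.round(1),"yawY",round(y,1),"tilt",R[2].round(3),"j",s["joint_pos"].round(2),"F",s["ft_force"].round(1),"g",round(s["grip_width"],3))
    th=0
    if yaw is not None: th=-((yaw-y+180)%360-180)
    if p is not None:
        d=np.array(p)-e
        yy=np.radians(yaw if yaw is not None else y)
        Y=np.array([np.cos(yy),np.sin(yy),0]);X=np.array([0,0,-1.]);Z=np.cross(X,Y)
        print("  turn rx",round(th,1),"after-turn shift",np.round([d@X,d@Y,d@Z],1))
E
python3 - <<'E'
from h import *
go([557.5,-273,230],84)
d=np.load("d0.npz");T=d["t"];v,u=np.mgrid[0:400,0:640]; z=T[...,2]
f=(abs(u-253)<48)&(abs(v-205)<60)&(z>100)&(z<125)
q=(u>150)&(u<205)&(abs(v-195)<14)&(z>182)&(z<202)
for m,n in((f,"rim"),(q,"bar")):
    P=T[m]
    if n=="rim":
        c=np.array([532,122]);a=np.radians(-6);X=np.array([np.cos(a),np.sin(a)]);Y=np.array([-X[1],X[0]])
        for k in range(3):
            lx=(P[:,:2]-c)@X;ly=(P[:,:2]-c)@Y
            for nm,mm,fit in(("back",(lx>105)&(abs(ly)<80),(ly,lx)),("left",(ly>80)&(lx<100)&(lx>0),(lx,ly)),("right",(ly<-80)&(lx<100)&(lx>0),(lx,ly))):
                k1=np.polyfit(fit[0][mm],fit[1][mm],1); 
                if k==0: print(nm,mm.sum(),k1, "deg",np.degrees(np.arctan(k1[0])))
    else: print(len(P),np.polyfit(P[:,1],P[:,0],1),np.polyval(np.polyfit(P[:,1],P[:,0],1),[230,340]))
m=(abs(u-253)<60)&(abs(v-205)<70)&(z>5)&(z<12.5)
lx=(T[m][:,:2]-c)@X;ly=(T[m][:,:2]-c)@Y
print("floor local ext",np.percentile(lx,[.5,2,98,99.5]),np.percentile(ly,[.5,2,98,99.5]))
E
```

```text
t 0.6 ee [ 201.4 -457.4  231. ] yawY -25.9 tilt [-1. -0. -0.] j [-1.16  0.21 -0.03  1.32  0.    0.87] F [-0.1  0.4 -0.3] g 1.0
  turn rx -109.9 after-turn shift [  1.  220.6 334.8]
back 164 [-3.02906748e-02  1.18962937e+02] deg -1.7349973172082036
left 117 [3.45948138e-02 9.34366732e+01] deg 1.9813466513020932
right 74 [ 3.36985624e-02 -9.19809803e+01] deg 1.9300550338208382
217 [7.30154817e-02 5.19656780e+02] [536.45034031 544.4820433 ]
floor local ext [-127.00548846 -119.96051965  115.03708513  138.47200552] [-106.44026128  -99.39465951   90.39587359   96.86171701]
```

>>> apply_moves(steps=[0, 0, 0, -10.2, 0, 0, -1, 0, 0, 0, -10.2, 0, 0, -1, 0, 0, 0, -10.2, 0, 0, -1, 0, 0, 0, -10.2, 0, 0, -1, 0, 0, 0, -10.2, 0, 0, -1, 0, 0, 0, -10.2, 0, 0, -1, 0, 0, 0, -10.2, 0, 0, -1, 0, 0, 0, -10.2, 0, 0, -1, 0, 0, 0, -10.2, 0, 0, -1, 0, 0, 0, -10.2, 0, 0, -1, 0, 0, 0, -10, 0, 0, -1])

```text
time: 1.98
ee_pos: [201.4, -457.4, 231.0]
tcp_rot: [[-0.0, 0.068, 0.998], [0.001, 0.998, -0.068], [-1.0, 0.001, -0.0]]
ft_force: [0.6, 0.8, 0.4]
grip_width: 1.006
```

>>> apply_moves(steps=[0, 21, 34.2, 0, 0, 0, -1, 0, 21, 34.2, 0, 0, 0, -1, 0, 21, 34.2, 0, 0, 0, -1, 0, 21, 34.2, 0, 0, 0, -1, 0, 21, 34.2, 0, 0, 0, -1, 0, 21, 34.2, 0, 0, 0, -1, 0, 21, 34.2, 0, 0, 0, -1, 0, 21, 34.2, 0, 0, 0, -1, 0, 21, 34.2, 0, 0, 0, -1, 0, 21, 34.2, 0, 0, 0, -1, 0, 0, 0, 0, 0, 0, -1])

```text
time: 3.35
ee_pos: [559.7, -271.8, 230.1]
tcp_rot: [[-0.001, 0.071, 0.997], [0.001, 0.997, -0.071], [-1.0, 0.001, -0.001]]
ft_force: [-0.4, -0.2, -0.3]
grip_width: 1.004
```

```bash
python3 - <<'E'
from h import *
go([557.5,-273,104],85.9)
s=monitor.read_state();c=optics.capture("wrist");save(c,"w1")
print(np.asarray(c["tool_from_camera"]).round(2))
W=world(c,s);z=W[...,2]
np.set_printoptions(precision=1,suppress=True)
for n,m,r in(("cap",(z>160)&(z<180),(557,-273)),("jar",(z>78)&(z<92),(558,-392)),("tag",(z>60)&(z<85),(478,-113))):
    p=W[m&(np.hypot(W[...,0]-r[0],W[...,1]-r[1])<45)]
    if len(p): print(n,len(p),np.median(p,0),cv2.minEnclosingCircle(p[:,:2].astype(np.float32)))
E
```

```text
t 3.35 ee [ 559.7 -271.8  230.1] yawY 85.9 tilt [-1.     0.001 -0.001] j [-0.45  0.48  0.34  1.43  0.   -0.38] F [-0.4 -0.2 -0.3] g 1.004
  turn rx 0.0 after-turn shift [126.1  -1.3  -2.1]
[[   0.     -0.29    0.96 -143.11]
 [   1.     -0.     -0.      1.02]
 [   0.      0.96    0.29  -74.59]
 [   0.      0.      0.      1.  ]]
cap 2664 [ 558.  -273.4  170.3] ((559.6717529296875, -273.68243408203125), 17.957294464111328)
jar 3178 [ 559.1 -390.9   85.4] ((560.4808349609375, -392.37109375), 27.080650329589844)
tag 513 [ 480.5 -115.6   80. ] ((481.8936767578125, -113.13594818115234), 25.49331283569336)
```

>>> apply_moves(steps=[20, -1.7, -1, 0, 0, 0, -1, 25, 0, 0, 0, 0, 0, -1, 25, 0, 0, 0, 0, 0, -1, 25, 0, 0, 0, 0, 0, -1, 20, 0, 0, 0, 0, 0, -1, 11, 0, 0, 0, 0, 0, -1, 0, 0, 0, 0, 0, 0, 1, 0, 0, 0, 0, 0, 0, 1, 0, 0, 0, 0, 0, 0, 1, 0, 0, 0, 0, 0, 0, 1, 0, 0, 0, 0, 0, 0, 1], newtons=50)

```text
time: 4.78
ee_pos: [557.5, -275.3, 106.4]
tcp_rot: [[0.002, 0.074, 0.997], [-0.001, 0.997, -0.074], [-1.0, -0.001, 0.002]]
ft_force: [-0.7, 0.3, 7.1]
grip_width: 0.665
```

>>> apply_moves(steps=[0, 0, 0, 0, 0, 0, 1, -2, 0, 0, 0, 0, 0, 1, -10, 0, 0, 0, 0, 0, 1])

```text
time: 5.15
ee_pos: [556.4, -274.8, 117.1]
tcp_rot: [[-0.001, 0.074, 0.997], [0.001, 0.997, -0.074], [-1.0, 0.001, -0.001]]
ft_force: [0.8, -0.2, -3.1]
grip_width: 0.661
```

```bash
python3 - <<'E'
from h import *
go([592.8,118.6,280],85.9)
E
```

```text
t 5.15 ee [ 556.4 -274.8  117.1] yawY 85.8 tilt [-1.     0.001 -0.001] j [-0.46  0.5   0.09  1.16 -0.   -0.38] F [ 0.8 -0.2 -3.1] g 0.661
  turn rx -0.1 after-turn shift [-162.9  395.     8.2]
```

>>> apply_moves(steps=[-25, 0, 0, 0, 0, 0, 1, -40, 0, 0, 0, 0, 0, 1, -45, 0, 0, 0, 0, 0, 1, -40, 20, 0, 0, 0, 0, 1, -23, 35, 2, 0, 0, 0, 1, 0, 50, 2, 0, 0, 0, 1, 0, 50, 2, 0, 0, 0, 1, 0, 50, 2, 0, 0, 0, 1, 0, 50, 0, 0, 0, 0, 1, 0, 50, 0, 0, 0, 0, 1, 0, 45, 0, 0, 0, 0, 1, 0, 45, 0, 0, 0, 0, 1])

```text
time: 6.65
ee_pos: [593.9, 119.8, 291.0]
tcp_rot: [[0.0, 0.074, 0.997], [-0.0, 0.997, -0.074], [-1.0, -0.0, 0.0]]
ft_force: [-0.2, 1.1, -2.7]
grip_width: 0.661
```

>>> apply_moves(steps=[0, 0, 0, 0, 0, 0, 1, 0, 0, 0, 0, 0, 0, 1])

```text
time: 6.9
ee_pos: [594.0, 118.2, 290.6]
tcp_rot: [[0.0, 0.073, 0.997], [-0.0, 0.997, -0.073], [-1.0, -0.0, 0.0]]
ft_force: [0.4, 0.1, -3.1]
grip_width: 0.666
```

```bash
python3 - <<'E'
from h import *
go([592.8,118.6,117],85.9)
s=monitor.read_state();c=optics.capture("wrist");save(c,"w2")
b=optics.capture("top")
np.set_printoptions(precision=1,suppress=True)
for n,W,zs in(("w",world(c,s),(100,130)),("t",world(b),(100,130))):
    P=W[(W[...,2]>105)&(W[...,2]<120)]
    C=np.array([528,123.2]);a=np.radians(-4.1);X=np.array([np.cos(a),np.sin(a)]);Y=np.array([-X[1],X[0]])
    lx=(P[:,:2]-C)@X;ly=(P[:,:2]-C)@Y
    for nm,m,q in(("back",(abs(lx-123)<12)&(abs(ly)<80),lx),("left",(abs(ly-93)<12)&(abs(lx-60)<50),ly),("right",(abs(ly+93)<12)&(abs(lx-60)<50),ly)):
        if m.sum()>5: print(n,nm,m.sum(),np.percentile(q[m],[5,50,95]))
    B=W[(W[...,2]>186)&(W[...,2]<202)&(W[...,1]>240)&(W[...,1]<330)&(abs(W[...,0]-540)<20)]
    if len(B)>10: print(n,"bar",len(B),np.polyfit(B[:,1],B[:,0],1),np.median(B,0))
E
```

```text
t 6.9 ee [594.  118.2 290.6] yawY 85.8 tilt [-1. -0.  0.] j [ 0.2   0.45  0.45  1.57 -0.    0.27] F [ 0.4  0.1 -3.1] g 0.666
  turn rx -0.1 after-turn shift [173.6   0.4  -1.2]
w back 449 [123.1 123.8 127.1]
w left 853 [92.8 93.5 96.7]
w right 840 [-92.5 -89.4 -88.7]
w bar 1736 [  0.1 522.6] [542.3 286.4 193.7]
t back 42 [121.4 123.6 125.7]
t right 72 [-94.5 -92.7 -90.6]
```

>>> apply_moves(steps=[25, 0.8, 0, 0, 0, 0, 1, 35, 0, 0, 0, 0, 0, 1, 40, 0, 0, 0, 0, 0, 1, 35, 0, 0, 0, 0, 0, 1, 20, 0, 0, 0, 0, 0, 1, 10, 0, 0, 0, 0, 0, 1, 3, 0, 0, 0, 0, 0, 1, 2, 0, 0, 0, 0, 0, 1, 0, 0, 0, 0, 0, 0, 1])

```text
time: 8.12
ee_pos: [594.5, 119.1, 120.9]
tcp_rot: [[0.001, 0.074, 0.997], [0.0, 0.997, -0.074], [-1.0, 0.0, 0.001]]
ft_force: [-0.4, 0.4, -3.2]
grip_width: 0.661
```

>>> apply_moves(steps=[1.5, 0, 0, 0, 0, 0, 1, 1, 0, 0, 0, 0, 0, 1, 1, 0, 0, 0, 0, 0, 1, 0, 0, 0, 0, 0, 0, 1])

```text
time: 8.62
ee_pos: [594.1, 119.1, 116.7]
tcp_rot: [[-0.0, 0.074, 0.997], [-0.0, 0.997, -0.074], [-1.0, -0.0, -0.0]]
ft_force: [0.3, -0.0, -3.4]
grip_width: 0.661
```

>>> apply_moves(steps=[1, 0, 0, 0, 0, 0, 1, 0, 0, 0, 0, 0, 0, 1])

```text
time: 8.88
ee_pos: [594.5, 119.2, 116.5]
tcp_rot: [[0.001, 0.074, 0.997], [0.0, 0.997, -0.074], [-1.0, 0.0, 0.001]]
ft_force: [-0.7, -0.0, 4.2]
grip_width: 0.662
```

>>> apply_moves(steps=[0, 0, 0, 0, 0, 0, -1, 0, 0, 0, 0, 0, 0, -1, 0, 0, 0, 0, 0, 0, -1, -5, 0, 0, 0, 0, 0, -1, -25, 0, 0, 0, 0, 0, -1, -40, 0, 0, 0, 0, 0, -1, -40, 0, 0, 0, 0, 0, -1, -20, -20, 0, 0, 0, 0, -1, 0, -40, 0, 0, 0, 0, -1])

```text
time: 10.0
ee_pos: [590.6, 59.6, 247.8]
tcp_rot: [[0.003, 0.072, 0.997], [0.001, 0.997, -0.072], [-1.0, 0.001, 0.003]]
ft_force: [0.8, -0.5, -0.7]
grip_width: 1.004
```

```bash
python3 - <<'E'
from h import *
go([559.8,-391.7,180],85.9)
s=monitor.read_state();b=optics.capture("top");W=world(b);save(b,"t1")
p=W[(W[...,2]>160)&(W[...,2]<178)&(abs(W[...,0]-594)<35)&(abs(W[...,1]-119)<35)]
print(len(p),np.median(p,0) if len(p) else "")
c=optics.capture("wrist");save(c,"w3");W=world(c,s)
p=W[(W[...,2]>160)&(W[...,2]<178)&(abs(W[...,0]-594)<35)&(abs(W[...,1]-119)<35)]
print(len(p),np.median(p,0) if len(p) else "")
E
```

```text
t 10.0 ee [590.6  59.6 247.8] yawY 85.9 tilt [-1.     0.001  0.003] j [0.1  0.41 0.28 1.44 0.   0.17] F [ 0.8 -0.5 -0.7] g 1.004
  turn rx -0.0 after-turn shift [  67.8 -452.4    1.6]
0 
1222 [584.84095463 115.68609212 162.95856635]
```

>>> apply_moves(steps=[0, -52, 0, 0, 0, 0, -1, 0, -55, 0, 0, 0, 0, -1, 0, -55, 0, 0, 0, 0, -1, 0, -55, 0, 0, 0, 0, -1, 0, -55, 0, 0, 0, 0, -1, 0, -55, 0, 0, 0, 0, -1, 0, -50, 0, 0, 0, 0, -1, 0, -45, 0, 0, 0, 0, -1, 15, -30, 1, 0, 0, 0, -1, 25, 0, 0, 0, 0, 0, -1, 30, 0, 0, 0, 0, 0, -1, 0, 0, 0, 0, 0, 0, -1])

```text
time: 11.6
ee_pos: [556.4, -390.7, 174.0]
tcp_rot: [[-0.003, 0.074, 0.997], [0.002, 0.997, -0.074], [-1.0, 0.002, -0.003]]
ft_force: [0.6, -0.0, 0.3]
grip_width: 1.001
```

```bash
python3 - <<'E'
from h import *
np.set_printoptions(precision=1,suppress=True)
go([559.8,-391.7,34],85.9)
s=monitor.read_state();c=optics.capture("wrist");W=world(c,s)
p=W[(W[...,2]>78)&(W[...,2]<92)&(np.hypot(W[...,0]-560,W[...,1]+392)<45)]
print(len(p),np.median(p,0),cv2.minEnclosingCircle(p[:,:2].astype(np.float32)))
b=optics.capture("top");W=world(b);save(b,"t2")
p=W[(W[...,2]>170)&(W[...,2]<190)&(np.hypot(W[...,0]-594,W[...,1]-119)<40)]
print("can",len(p),np.median(p,0),cv2.minEnclosingCircle(p[:,:2].astype(np.float32)))
E
```

```text
t 11.6 ee [ 556.4 -390.7  174. ] yawY 85.8 tilt [-1.  0. -0.] j [-0.6  0.6  0.4  1.4  0.  -0.5] F [ 0.6 -0.   0.3] g 1.001
  turn rx -0.1 after-turn shift [140.   -0.8   3.4]
4563 [ 558.9 -392.4   85.4] ((560.34033203125, -392.518798828125), 26.913393020629883)
can 172 [596.2 118.5 179.2] ((595.9815063476562, 119.4010009765625), 17.611953735351562)
```

>>> apply_moves(steps=[25, -1.4, 3.3, 0, 0, 0, -1, 30, 0, 0, 0, 0, 0, -1, 30, 0, 0, 0, 0, 0, -1, 25, 0, 0, 0, 0, 0, -1, 20, 0, 0, 0, 0, 0, -1, 10, 0, 0, 0, 0, 0, -1, 0, 0, 0, 0, 0, 0, 1, 0, 0, 0, 0, 0, 0, 1, 0, 0, 0, 0, 0, 0, 1, 0, 0, 0, 0, 0, 0, 1, 0, 0, 0, 0, 0, 0, 1, 0, 0, 0, 0, 0, 0, 1])

```text
time: 13.2
ee_pos: [561.4, -393.7, 37.6]
tcp_rot: [[0.002, 0.074, 0.997], [-0.001, 0.997, -0.074], [-1.0, -0.001, 0.002]]
ft_force: [-1.2, 0.2, 6.3]
grip_width: 0.657
```

>>> apply_moves(steps=[-3, 0, 0, 0, 0, 0, 1, -20, 0, 0, 0, 0, 0, 1, -40, 0, 0, 0, 0, 0, 1, -45, 0, 0, 0, 0, 0, 1, -45, 20, 0, 0, 0, 0, 1, -20, 40, 0, 0, 0, 0, 1, 0, 50, -5, 0, 0, 0, 1, 0, 50, -10, 0, 0, 0, 1, 0, 50, -10, 0, 0, 0, 1, 0, 50, -10, 0, 0, 0, 1, 0, 50, -10, 0, 0, 0, 1, 0, 40, -10, 0, 0, 0, 1])

```text
time: 14.7
ee_pos: [531.1, -38.3, 209.4]
tcp_rot: [[0.001, 0.073, 0.997], [0.0, 0.997, -0.073], [-1.0, 0.0, 0.001]]
ft_force: [1.0, 0.5, -2.5]
grip_width: 0.662
```

```bash
python3 - <<'E'
from h import *
go([474,129,140],85.9)
E
```

```text
t 14.7 ee [531.1 -38.3 209.4] yawY 85.8 tilt [-1.     0.     0.001] j [-0.07  0.28  0.    1.29  0.    0.  ] F [ 1.   0.5 -2.5] g 0.662
  turn rx -0.1 after-turn shift [ 69.4 162.8 -69. ]
```

>>> apply_moves(steps=[0, 45, -20, 0, 0, 0, 1, 0, 45, -20, 0, 0, 0, 1, 0, 43, -15, 0, 0, 0, 1, 10, 25, -10, 0, 0, 0, 1, 25, 4, -4, 0, 0, 0, 1, 30, 0, 0, 0, 0, 0, 1, 35, 0, 0, 0, 0, 0, 1, 30, 0, 0, 0, 0, 0, 1, 18, 0, 0, 0, 0, 0, 1, 5, 0, 0, 0, 0, 0, 1, 2, 0, 0, 0, 0, 0, 1, 0, 0, 0, 0, 0, 0, 1])

```text
time: 16.2
ee_pos: [475.2, 126.7, 54.5]
tcp_rot: [[0.001, 0.074, 0.997], [0.0, 0.997, -0.074], [-1.0, 0.0, 0.001]]
ft_force: [-1.0, -0.6, -1.5]
grip_width: 0.66
```

>>> apply_moves(steps=[3, 1, 0, 0, 0, 0, 1, 1.5, 0, 0, 0, 0, 0, 1, 1, 0, 0, 0, 0, 0, 1, 1, 0, 0, 0, 0, 0, 1, 0, 0, 0, 0, 0, 0, 1])

```text
time: 16.82
ee_pos: [474.8, 127.5, 47.6]
tcp_rot: [[0.0, 0.074, 0.997], [0.0, 0.997, -0.074], [-1.0, 0.0, 0.0]]
ft_force: [-2.3, 0.1, 4.3]
grip_width: 0.666
```

>>> apply_moves(steps=[0, 0, 0, 0, 0, 0, -1, 0, 0, 0, 0, 0, 0, -1, 0, 0, 0, 0, 0, 0, -1, -5, 0, 0, 0, 0, 0, -1, -25, 0, 0, 0, 0, 0, -1, -40, 0, 0, 0, 0, 0, -1, -45, 0, 0, 0, 0, 0, -1, -35, -20, 0, 0, 0, 0, -1, -15, -40, 10, 0, 0, 0, -1, 0, -50, 10, 0, 0, 0, -1, 0, -50, 10, 0, 0, 0, -1, 0, -50, 10, 0, 0, 0, -1])

```text
time: 18.32
ee_pos: [499.1, -86.5, 212.8]
tcp_rot: [[0.001, 0.074, 0.997], [-0.0, 0.997, -0.074], [-1.0, -0.0, 0.001]]
ft_force: [0.8, 0.7, -0.4]
grip_width: 1.003
```

>>> apply_moves(steps=[0, -25, 0, 0, 0, 0, -1, 0, 0, 0, 0, 0, 0, -1])

```text
time: 18.58
ee_pos: [497.1, -111.2, 212.5]
tcp_rot: [[0.0, 0.076, 0.997], [-0.0, 0.997, -0.076], [-1.0, -0.0, 0.0]]
ft_force: [-0.4, 0.4, 0.8]
grip_width: 0.997
```

```bash
python3 - <<'E'
from h import *
np.set_printoptions(precision=1,suppress=True)
go([590,-113,170],85.9)
s=monitor.read_state();c=optics.capture("wrist");save(c,"w4");W=world(c,s)
np.savez("d4.npz",W=W,im=c["image"])
b=optics.capture("top");B=world(b);save(b,"t3")
for n,x,y,h in(("can",595,119,180),("jar",475,127,95)):
    p=B[(abs(B[...,2]-h)<7)&(np.hypot(B[...,0]-x,B[...,1]-y)<45)]
    print(n,len(p),np.median(p,0),cv2.minEnclosingCircle(p[:,:2].astype(np.float32)))
E
```

```text
t 18.57 ee [ 497.1 -111.2  212.5] yawY 85.6 tilt [-1. -0.  0.] j [-0.2  0.2 -0.1  1.3 -0.  -0.1] F [-0.4  0.4  0.8] g 0.997
  turn rx -0.3 after-turn shift [42.5  4.9 92.8]
can 172 [595.8 118.5 179.3] ((595.73681640625, 119.35432434082031), 17.723678588867188)
jar 345 [472.3 127.   94.6] ((472.62860107421875, 126.99085235595703), 27.009029388427734)
```

View pics/w4.png

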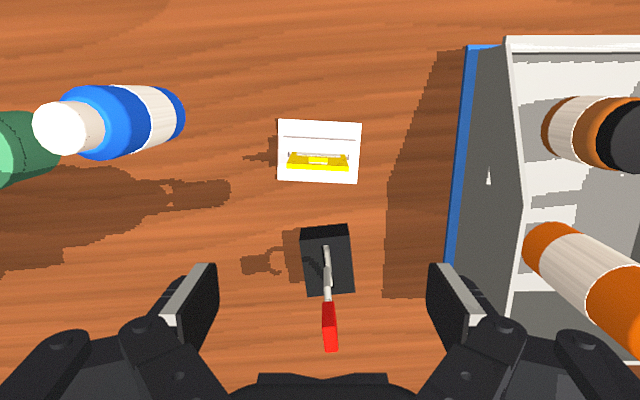

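The view shows can and jar standing in the bin, the tag in its stand at (318,160), and the hook with its red tab at (330,320). I'll work out the hook's sense and both yaws from depth.

```bash
python3 - <<'E'
from h import *
np.set_printoptions(precision=1,suppress=True)
d=np.load("d4.npz");W=d["W"];H=cv2.cvtColor(d["im"],cv2.COLOR_RGB2HSV).astype(int)
q=(abs(W[...,0]-590)<45)&(abs(W[...,1]+113)<30)
for a,b in((36,44),(44,52),(52,60),(60,70),(70,80),(80,90),(90,100),(100,120),(120,132),(132,145)):
    p=W[q&(W[...,2]>a)&(W[...,2]<b)]
    if len(p)>3: print(a,b,len(p),np.median(p,0),p.min(0)[:2],p.max(0)[:2])
p=W[q&(W[...,2]>132)];print("tab top",cv2.minAreaRect(p[:,:2].astype(np.float32)))
p=W[q&(W[...,2]>28)&(W[...,2]<37)];print("stand",cv2.minAreaRect(p[:,:2].astype(np.float32)),len(p))
y=(H[...,0]>20)&(H[...,0]<36)&(H[...,1]>120)&(abs(W[...,0]-480)<30)&(abs(W[...,1]+113)<45)
p=W[y&(W[...,2]>70)];print("tag top",len(p),np.median(p,0),cv2.minAreaRect(p[:,:2].astype(np.float32)))
k=np.polyfit(p[:,1],p[:,0],1);print("tag yaw",-np.degrees(np.arctan(k[0])))
p=W[(abs(W[...,0]-480)<50)&(abs(W[...,1]+113)<60)&(W[...,2]>20)&(W[...,2]<29)];print("tstand",len(p),cv2.minAreaRect(p[:,:2].astype(np.float32)))
B=W[(W[...,2]>186)&(W[...,2]<202)&(W[...,1]>240)]
print(len(B))
E
```

```text
36 44 35 [ 602.9 -108.8   36.4] [ 559.8 -131.2] [621.9 -87.6]
44 52 8 [ 597.5 -109.4   48.8] [ 592.  -109.7] [ 603.5 -109.1]
60 70 33 [ 577.4 -112.    65.6] [ 575.9 -114.8] [ 583.  -109.5]
70 80 38 [ 577.7 -112.2   74.9] [ 576.7 -114.9] [ 579.7 -109.5]
80 90 43 [ 577.3 -112.2   85.5] [ 576.5 -114.9] [ 579.1 -109.7]
90 100 69 [ 578.6 -112.4   96.6] [ 576.5 -115.4] [ 583.3 -109.4]
100 120 178 [ 583.  -112.2  111.6] [ 578.9 -117.1] [ 603.3 -106.6]
120 132 141 [ 583.1 -111.7  126.1] [ 581.9 -117.1] [ 601.3 -106.7]
132 145 465 [ 590.1 -111.9  141. ] [ 581.7 -117.3] [ 605.5 -106.7]
tab top ((593.58642578125, -112.04438018798828), (23.561487197875977, 10.100286483764648), 2.265352249145508)
stand ((591.8176879882812, -112.09326171875), (65.35737609863281, 50.115623474121094), 2.197997808456421) 2576
tag top 439 [ 479.9 -113.7   80.1] ((480.29931640625, -113.00997924804688), (48.94795608520508, 4.447444915771484), 82.71686553955078)
tag yaw -7.301571033733379
tstand 1422 ((480.39984130859375, -112.58773803710938), (69.99879455566406, 30.313560485839844), 82.62721252441406)
0
```

>>> apply_moves(steps=[0, 0, 0, -6.6, 0, 0, -1, 0, -1, 20, 0, 0, 0, -1, 0, -1.5, 30, 0, 0, 0, -1, 0, -1, 30, 0, 0, 0, -1, 0, -1, 15.5, 0, 0, 0, -1, 0, 0, 0, 0, 0, 0, -1, 0, 0, 0, 0, 0, 0, -1])

```text
time: 19.55
ee_pos: [592.4, -109.6, 212.4]
tcp_rot: [[-0.0, -0.042, 0.999], [0.0, 0.999, 0.042], [-1.0, 0.0, -0.0]]
ft_force: [0.5, -0.3, 1.0]
grip_width: 0.998
```

```bash
python3 - <<'E'
from h import *
np.set_printoptions(precision=1,suppress=True)
s=monitor.read_state();c=optics.capture("wrist");save(c,"w5");W=world(c,s)
q=(abs(W[...,0]-592)<45)&(abs(W[...,1]+113)<30)
p=W[q&(W[...,2]>132)&(W[...,2]<146)];r=cv2.minAreaRect(p[:,:2].astype(np.float32));print("tab top",len(p),r,p[:,2].mean())
p=W[q&(W[...,2]>28)&(W[...,2]<37)];print("stand",cv2.minAreaRect(p[:,:2].astype(np.float32)),len(p))
go([r[0][0],r[0][1],110],92.2)
E
```

```text
tab top 543 ((593.4306640625, -112.27863311767578), (22.07204246520996, 9.627089500427246), 2.4242653846740723) 140.7487118136911
stand ((591.742919921875, -112.06088256835938), (64.08259582519531, 50.11345672607422), 2.3027102947235107) 3085
 t 19.6 ee [ 592.4 -109.8  212.6] yawY 92.4 tilt [-1.  0. -0.] j [-0.2  0.4  0.2  1.4  0.  -0.2] F [0.1 0.8 0.6] g 0.999
  turn rx 0.2 after-turn shift [102.6  -2.5   1. ]
```

>>> apply_moves(steps=[20, -2.5, 0.5, 0, 0, 0, -1, 30, 0, 0, 0, 0, 0, -1, 30, 0, 0, 0, 0, 0, -1, 16, 0, 0, 0, 0, 0, -1, 6, 0, 0, 0, 0, 0, -1, 0, 0, 0, 0, 0, 0, 1, 0, 0, 0, 0, 0, 0, 1, 0, 0, 0, 0, 0, 0, 1, 0, 0, 0, 0, 0, 0, 1, 0, 0, 0, 0, 0, 0, 1, 0, 0, 0, 0, 0, 0, 1, 0, 0, 0, 0, 0, 0, 1], newtons=50)

```text
time: 21.1
ee_pos: [593.7, -112.9, 110.6]
tcp_rot: [[0.001, -0.041, 0.999], [-0.0, 0.999, 0.041], [-1.0, -0.0, 0.001]]
ft_force: [-0.6, 0.6, 5.4]
grip_width: 0.106
```

```bash
python3 - <<'E'
from h import *
go([592,-113,110],92.2)
print(monitor.read_state()["wrist_torque"])
E
```

```text
t 21.1 ee [ 593.7 -112.9  110.6] yawY 92.4 tilt [-1.    -0.     0.001] j [-0.19  0.47  0.02  1.12 -0.   -0.23] F [-0.6  0.6  5.4] g 0.106
  turn rx 0.2 after-turn shift [ 0.6 -0.1 -1.7]
[-0.03438941  0.1463761  -0.02698298]
```

>>> apply_moves(steps=[-3, 0, 0, 0, 0, 0, 1, -15, 0, 0, 0, 0, 0, 1, -20, 0, 0, 0, 0, 0, 1, -12, 0, 0, 0, 0, 0, 1, 0, 0, 0, 5, 0, 0, 1, 0, 0, 0, 4.7, 0, 0, 1, 0, 0, 0, 0, 0, 0, 1, 0, 0, 0, 0, 0, 0, 1])

```text
time: 22.1
ee_pos: [593.5, -112.8, 160.4]
tcp_rot: [[0.0, 0.126, 0.992], [0.0, 0.992, -0.126], [-1.0, 0.0, 0.0]]
ft_force: [0.0, -0.3, 0.3]
grip_width: 0.107
```

```bash
python3 - <<'E'
from h import *
np.set_printoptions(precision=1,suppress=True)
s=monitor.read_state();c=optics.capture("wrist");save(c,"w6");W=world(c,s)
go([593,-113,157.6],82.7)
im=c["image"];H=cv2.cvtColor(im,cv2.COLOR_RGB2HSV).astype(int)
q=(abs(W[...,0]-592)<45)&(abs(W[...,1]+113)<25)
for a,b in((60,85),(85,95),(95,105),(105,115),(115,125),(125,135),(135,145),(145,160)):
    p=W[q&(W[...,2]>a)&(W[...,2]<b)]
    if len(p)>3: print(a,b,len(p),np.median(p,0),p.min(0)[:2],p.max(0)[:2])
y=(H[...,0]>20)&(H[...,0]<36)&(H[...,1]>120)&(abs(W[...,0]-480)<30)&(abs(W[...,1]+113)<45)
p=W[y&(W[...,2]>70)];print("tag top",len(p),np.median(p,0),cv2.minAreaRect(p[:,:2].astype(np.float32)),p[:,2].max())
p=W[y];print("tag all",p.min(0),p.max(0))
E
```

```text
t 22.15 ee [ 593.5 -112.8  160.4] yawY 82.8 tilt [-1.  0. -0.] j [-0.2  0.5  0.1  1.2  0.  -0.1] F [-0.6 -0.3 -1.2] g 0.104
  turn rx 0.1 after-turn shift [ 2.8 -0.3 -0.5]
60 85 212 [ 581.4 -110.1   63.9] [ 571.  -113.9] [ 592.3 -106.6]
105 115 21 [ 577.4 -109.8  112.8] [ 576.7 -112.2] [ 578.9 -107.2]
115 125 60 [ 577.4 -109.8  120.4] [ 576.6 -112.8] [ 580.1 -107. ]
125 135 70 [ 577.4 -109.3  130. ] [ 576.7 -112.6] [ 580.1 -107. ]
135 145 89 [ 577.5 -109.8  140.1] [ 576.5 -112.5] [ 579.8 -107. ]
145 160 291 [ 581.4 -110.1  151.1] [ 576.7 -114.5] [ 585.3 -105.8]
tag top 788 [ 481.3 -113.    80.1] ((480.9568176269531, -113.06304931640625), (49.29063034057617, 3.753660202026367), 82.33354187011719) 82.90230449148312
tag all [ 475.3 -141.2    4.4] [485.7 -88.5  82.9]
```

View pics/w6.png

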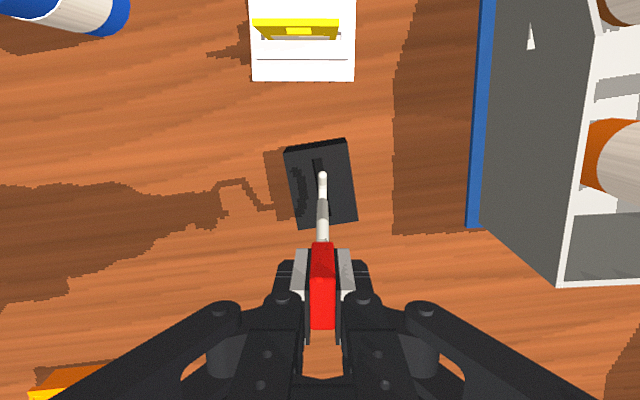

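The hook hangs straight in the grip (wire at x≈322, rows 175–240), with the tag hole seen at (298,30). Next I line up laterally and approach to about 12 mm from the tag.

>>> apply_moves(steps=[1, -5, -5, 0, 0, 0, 1, 1, -6, -15, 0, 0, 0, 1, 1, -4.5, -20, 0, 0, 0, 1, 0, 0, -20, 0, 0, 0, 1, 0, 0, -10, 0, 0, 0, 1, 0, 0, -5, 0, 0, 0, 1, 0, 0, 0, 0, 0, 0, 1, 0, 0, 0, 0, 0, 0, 1])

```text
time: 23.15
ee_pos: [517.6, -118.6, 157.3]
tcp_rot: [[0.0, 0.127, 0.992], [-0.0, 0.992, -0.127], [-1.0, -0.0, 0.0]]
ft_force: [0.7, -0.3, 0.2]
grip_width: 0.109
```

```bash
python3 - <<'E'
from h import *
np.set_printoptions(precision=1,suppress=True)
s=monitor.read_state();c=optics.capture("wrist");save(c,"w7");W=world(c,s)
go()
R=s["tcp_rot"];L=(W-s["ee_pos"])@R   # tool coords
H=cv2.cvtColor(c["image"],cv2.COLOR_RGB2HSV).astype(int)
y=(H[...,0]>20)&(H[...,0]<36)&(H[...,1]>120)
p=L[y&(W[...,2]>74)&(W[...,2]<85)&(abs(L[...,1])<45)];print("tag tool",len(p),np.median(p,0),p.min(0),p.max(0))
k=np.polyfit(p[:,1],p[:,2],1);print("tag rel yaw",np.degrees(np.arctan(k[0])))
wire=~(H[...,1]>90)&(abs(L[...,1])<12)&(abs(L[...,2])<28)&(L[...,0]>20)&(L[...,0]<108)
for a in range(20,108,8):
    p=L[wire&(L[...,0]>=a)&(L[...,0]<a+8)]
    if len(p)>3: print(a,len(p),np.median(p,0),p.min(0),p.max(0))
cr=c["image"][0:260,180:460,::-1];cv2.imwrite("pics/w7c.png",cv2.resize(cr,None,fx=2,fy=2))
E
```

```text
t 23.2 ee [ 517.5 -118.6  157.2] yawY 82.7 tilt [-1. -0. -0.] j [-0.2  0.3 -0.1  1.2 -0.  -0.1] F [-1.   0.2 -0.4] g 0.109
tag tool 628 [ 77.    0.9 -38. ] [ 74.8 -23.6 -39.8] [ 83.   25.2 -35.6]
tag rel yaw 0.025641392898808766
20 56 [ 24.2   0.9 -16.4] [ 20.4  -1.6 -17.2] [ 27.9   4.  -14.8]
28 51 [ 31.6   0.9 -16.4] [ 28.2  -1.7 -17. ] [ 35.9   3.6 -14.7]
36 50 [ 39.6   0.9 -16.4] [ 36.   -1.8 -17.1] [ 44.    3.7 -14.4]
44 28 [ 46.8   0.9 -16.4] [ 44.2  -1.8 -17.2] [ 50.4   3.7 -13.7]
84 66 [ 90.4   1.6 -19.9] [ 88.7  -1.1 -22.9] [ 92.    3.6 -16.1]
92 145 [97.9  0.9 -8.9] [ 92.1  -1.8 -22.3] [100.    3.7  -1. ]
100 7 [100.4   3.7  -5.3] [100.   -1.3  -8.9] [101.8   3.7  -2.2]
```

View pics/w7c.png

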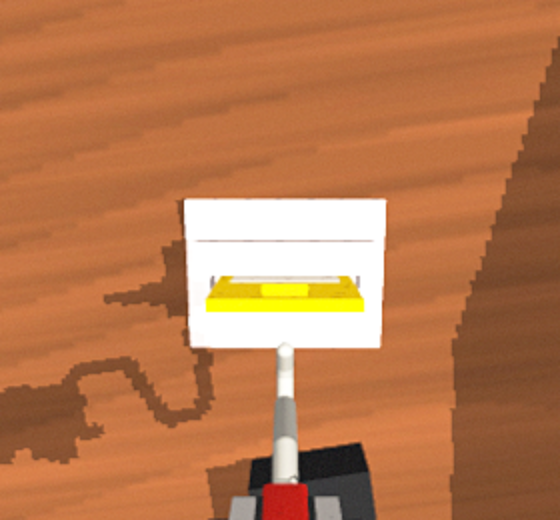

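Bend and hole line up to under 1 mm sideways, with about 4 mm of room above and below. Now I insert.

>>> apply_moves(steps=[0, 0, -8, 0, 0, 0, 1, 0, 0, -8, 0, 0, 0, 1, 0, 0, -8, 0, 0, 0, 1, 0, 0, -8, 0, 0, 0, 1, 0, 0, -6, 0, 0, 0, 1, 0, 0, 0, 0, 0, 0, 1])

```text
time: 23.95
ee_pos: [479.1, -113.7, 157.4]
tcp_rot: [[0.0, 0.128, 0.992], [-0.0, 0.992, -0.128], [-1.0, -0.0, 0.0]]
ft_force: [-0.1, -0.1, -0.9]
grip_width: 0.11
```

```bash
cat > tg.py <<'E'
from h import *
import sys
np.set_printoptions(precision=1,suppress=True)
s=monitor.read_state();c=optics.capture("wrist");save(c,sys.argv[1]);W=world(c,s)
go()
R=s["tcp_rot"];L=(W-s["ee_pos"])@R
H=cv2.cvtColor(c["image"],cv2.COLOR_RGB2HSV).astype(int)
y=(H[...,0]>20)&(H[...,0]<36)&(H[...,1]>120)&(abs(L[...,1])<45)&(abs(L[...,2])<50)&(L[...,0]<190)
p=L[y];print("tag tool",len(p),np.median(p,0),p.min(0),p.max(0))
p=p[p[:,0]<p[:,0].min()+6];print(" top edge",len(p),np.median(p,0),p[:,1].min(),p[:,1].max())
wire=~(H[...,1]>90)&(abs(L[...,1])<12)&(abs(L[...,2])<28)&(L[...,0]>20)&(L[...,0]<108)
for a in range(20,108,8):
    p=L[wire&(L[...,0]>=a)&(L[...,0]<a+8)]
    if len(p)>3: print(a,len(p),np.median(p,0),p.min(0),p.max(0))
E
python3 tg.py w8
```

```text
t 24.0 ee [ 479.4 -113.8  157.4] yawY 82.7 tilt [-1. -0.  0.] j [-0.2  0.2 -0.2  1.1 -0.  -0.1] F [0.1 0.3 0.4] g 0.106
tag tool 1377 [88.4 -2.8 -0.7] [ 26.1 -23.7 -15. ] [135.   25.7   3.7]
 top edge 4 [ 28.4   4.  -14.8] 3.964183620868171 4.049267199907401
20 57 [ 24.4   0.9 -16.5] [ 20.1  -1.6 -17.1] [ 28.    3.9 -14.6]
28 51 [ 31.7   1.4 -16.3] [ 28.1  -1.7 -17.1] [ 35.7   3.6 -14.8]
36 49 [ 40.    0.9 -16.3] [ 36.1  -1.8 -17. ] [ 43.7   3.7 -14.2]
44 25 [ 46.7   0.9 -16.5] [ 44.1  -1.3 -17. ] [ 49.8   3.7 -15.2]
76 4 [83.4  0.9 -1. ] [83.1 -6.5 -1.2] [83.9  7.6 -0.9]
84 75 [ 90.2   0.9 -19.7] [ 84.   -6.7 -22.7] [92.   8.3  0.9]
92 146 [97.7  0.9 -9.1] [ 92.   -6.8 -22.3] [100.    3.7   0.7]
100 8 [100.2   3.4  -5.7] [100.   -1.2  -7.5] [101.2   3.8  -0.5]
```

>>> apply_moves(steps=[-5, 0, 0, 0, 0, 0, 1, -5, 0, 0, 0, 0, 0, 1, -4, 0, 0, 0, 0, 0, 1, -4, 0, 0, 0, 0, 0, 1, -5, 0, 0, 0, 0, 0, 1, -5, 0, 0, 0, 0, 0, 1, -6, 0, 0, 0, 0, 0, 1, -6, 0, 0, 0, 0, 0, 1, -8, 0, 0, 0, 0, 0, 1, -10, 0, 0, 0, 0, 0, 1, -10, 0, 0, 0, 0, 0, 1, 0, 0, 0, 0, 0, 0, 1])

```text
time: 25.5
ee_pos: [479.9, -113.9, 226.2]
tcp_rot: [[0.001, 0.128, 0.992], [-0.0, 0.992, -0.128], [-1.0, -0.0, 0.001]]
ft_force: [0.1, -0.1, -2.1]
grip_width: 0.108
```

```bash
python3 tg.py w9
```

```text
t 25.55 ee [ 479.6 -113.8  225.6] yawY 82.7 tilt [-1. -0.  0.] j [-0.2  0.2 -0.1  1.3  0.  -0.1] F [ 0.3  0.8 -1.5] g 0.107
tag tool 1343 [106.5  -3.   -1.2] [ 40.  -23.7 -15.2] [164.6  26.    2.8]
 top edge 2 [ 41.3  -1.8 -14.4] -1.8135920165167545 -1.7755405337093024
20 57 [ 24.1   0.9 -16.4] [ 20.3  -1.6 -17. ] [ 28.    4.  -14.8]
28 54 [ 31.9   0.9 -16.5] [ 28.1  -1.7 -17.1] [ 36.    3.6 -14.5]
36 42 [ 39.6   0.9 -16.5] [ 36.4  -1.8 -17. ] [ 44.    3.1 -14.4]
44 23 [ 46.5   0.9 -16.6] [ 44.1  -1.3 -17. ] [ 49.2   3.1 -15.1]
84 65 [ 90.4   1.6 -20. ] [ 88.2  -1.1 -22.7] [ 91.8   3.6 -16.2]
92 145 [98.   0.9 -9. ] [ 92.   -1.8 -22.3] [100.    3.7  -1.3]
100 6 [100.3   3.7  -4.5] [100.1  -1.2  -8.3] [100.7   3.8  -2.2]
```

View pics/w9.png

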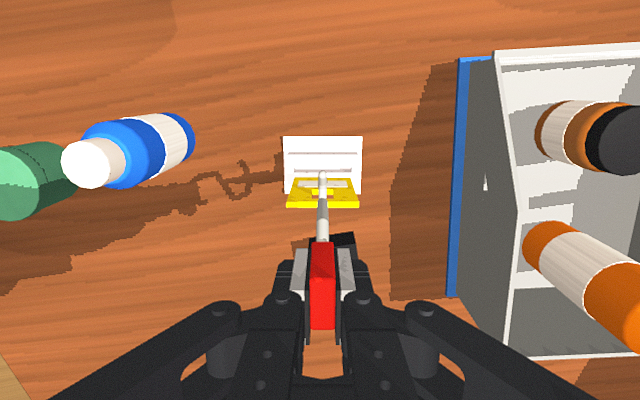

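The hook carries the tag, which is clear of its stand (stand at (322,165), tag in front of it). I'll raise it, turn to the bar's yaw and carry it over gently.

>>> apply_moves(steps=[-10, 0, 0, -0.8, 0, 0, 1, -20, 0, 0, -0.8, 0, 0, 1, -25, 0, 0, -0.8, 0, 0, 1, -25, 0, 0, -0.8, 0, 0, 1, -15, 0, 0, 0, 0, 0, 1, -5, 0, 0, 0, 0, 0, 1])

```text
time: 26.3
ee_pos: [479.7, -113.8, 326.2]
tcp_rot: [[0.001, 0.072, 0.997], [-0.0, 0.997, -0.072], [-1.0, -0.0, 0.001]]
ft_force: [0.5, -0.5, -1.0]
grip_width: 0.106
```

>>> apply_moves(steps=[0, 10, -1, 0, 0, 0, 1, 0, 25, -2, 0, 0, 0, 1, 0, 40, -4, 0, 0, 0, 1, 0, 48, -4, 0, 0, 0, 1, 0, 48, -4, 0, 0, 0, 1, 0, 48, -4, 0, 0, 0, 1, 0, 48, -4, 0, 0, 0, 1, 0, 45, -4, 0, 0, 0, 1, 0, 40, -4, 0, 0, 0, 1, 0, 28, -4, 0, 0, 0, 1, 0, 15, -2, 0, 0, 0, 1, 0, 8, 0, 0, 0, 0, 1])

```text
time: 27.8
ee_pos: [471.3, 291.3, 324.9]
tcp_rot: [[-0.001, 0.072, 0.997], [-0.0, 0.997, -0.072], [-1.0, -0.001, -0.001]]
ft_force: [-0.2, -0.0, -1.1]
grip_width: 0.107
```

>>> apply_moves(steps=[0, 0, 0, 0, 0, 0, 1, 0, 0, 0, 0, 0, 0, 1, 0, 0, 0, 0, 0, 0, 1])

```text
time: 28.18
ee_pos: [471.8, 290.2, 325.5]
tcp_rot: [[0.0, 0.073, 0.997], [0.0, 0.997, -0.073], [-1.0, 0.0, 0.0]]
ft_force: [-0.4, 1.3, -0.3]
grip_width: 0.112
```

```bash
cat > bar.py <<'E'
from h import *
import sys
np.set_printoptions(precision=2,suppress=True)
s=monitor.read_state();c=optics.capture("wrist");save(c,sys.argv[1]);W=world(c,s)
go()
R=s["tcp_rot"];e=s["ee_pos"]
B=(W[...,2]>183)&(W[...,2]<199)&(W[...,1]>245)&(W[...,1]<325)&(W[...,0]>525)&(W[...,0]<560)
p=W[B];print(len(p))
if len(p)>20:
    k=np.polyfit(p[:,1],p[:,0],1);print("bar x=",k,"at287",np.polyval(k,287),"ztop",np.percentile(p[:,2],95),"xr",p[:,0].min(),p[:,0].max())
H=cv2.cvtColor(c["image"],cv2.COLOR_RGB2HSV).astype(int)
red=((H[...,0]<5)|(H[...,0]>175))&(H[...,1]>150)&(W[...,1]>320);q=W[red&(W[...,2]>178)]
if len(q): print("ball",len(q),np.median(q,0),q.min(0),q.max(0))
q=W[(W[...,2]>191)&(W[...,2]<200)&(W[...,1]>205)&(W[...,1]<245)&(abs(W[...,0]-538)<20)]
if len(q)>10: print("post",len(q),cv2.minAreaRect(q[:,:2].astype(np.float32)),q[:,1].max())
E
python3 bar.py w10; python3 tg.py w10b
```

```text
t 28.23 ee [471.7 290.3 325.5] yawY 85.8 tilt [-1.  0.  0.] j [ 0.55  0.34  0.38  1.6  -0.    0.62] F [-0.5 -0.  -0.6] g 0.106
51
bar x= [  0.05 524.88] at287 539.5463442403895 ztop 194.6503978949212 xr 535.3758745170074 543.013609612152
ball 243 [544.07 345.76 196.13] [538.77 339.71 187.99] [553.21 353.55 199.74]
post 395 ((538.3357543945312, 232.89071655273438), (24.04706382751465, 15.623900413513184), 85.68656921386719) 244.98594798872278
 t 28.27 ee [471.7 290.4 325.4] yawY 85.8 tilt [-1.  0.  0.] j [0.6 0.3 0.4 1.6 0.  0.6] F [ 0.1 -0.5 -1.2] g 0.109
tag tool 1351 [106.6  -1.8  -1.3] [ 38.3 -24.  -15.4] [162.9  26.    2.6]
 top edge 2 [ 40.   -1.8 -14.3] -1.8380773424905603 -1.7884733494456881
20 55 [ 23.9   0.9 -16.4] [ 20.3  -1.6 -17. ] [ 27.7   3.9 -14.7]
28 58 [ 31.6   0.9 -16.3] [ 28.2  -1.7 -17.1] [ 36.    3.5 -14.5]
36 42 [ 40.2   0.9 -16.3] [ 36.4  -1.8 -16.9] [ 43.9   3.6 -14.6]
44 25 [ 47.2   0.9 -16.5] [ 44.4  -1.4 -16.9] [ 49.8   3.7 -15. ]
84 67 [ 90.4   0.9 -19.9] [ 88.1  -1.8 -22.8] [ 91.9   3.6 -16.1]
92 134 [98.   0.9 -8.7] [ 92.1  -1.3 -22.3] [99.9  3.7 -1.1]
100 9 [100.4   3.7  -5.9] [100.   -1.3  -8.9] [100.9   3.7  -0.8]
```

View pics/w10.png

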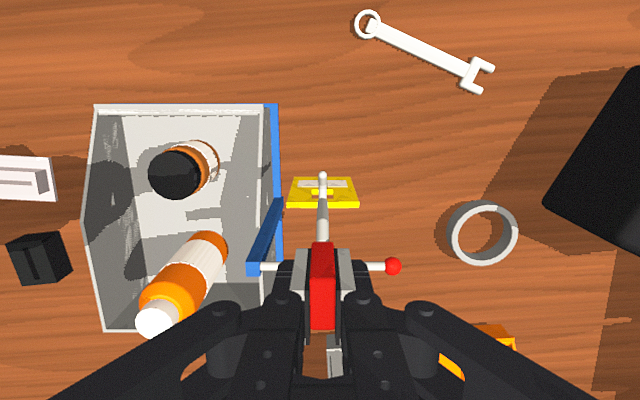

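The bar appears at row 266 from post (255) to ball (392), and the hook with tag is centred on it. I descend to entry height on the robot side.

>>> apply_moves(steps=[10, 1, 0, 0, 0, 0, 1, 20, 1, 0, 0, 0, 0, 1, 25, 0.8, 0, 0, 0, 0, 1, 20, 0, 0, 0, 0, 0, 1, 13, 0, 0, 0, 0, 0, 1, 5, 0, 10, 0, 0, 0, 1, 0, 0, 15, 0, 0, 0, 1, 0, 0, 5, 0, 0, 0, 1, 0, 0, 0, 0, 0, 0, 1])

```text
time: 29.4
ee_pos: [502.1, 291.5, 232.4]
tcp_rot: [[0.0, 0.073, 0.997], [0.0, 0.997, -0.073], [-1.0, 0.0, 0.0]]
ft_force: [-0.1, 0.4, -0.9]
grip_width: 0.11
```

```bash
python3 bar.py w11; python3 tg.py w11b | grep -v '^[0-9]'
```

```text
t 29.45 ee [501.8 291.5 232.4] yawY 85.9 tilt [-1.  0.  0.] j [0.53 0.38 0.2  1.39 0.   0.6 ] F [-0.2  0.1 -1.2] g 0.108
403
bar x= [  0.06 521.96] at287 540.3381720967541 ztop 194.96356522929855 xr 535.3446793684144 547.7133199621782
ball 433 [542.09 345.28 195.41] [492.45 320.35 187.95] [549.59 353.45 279.98]
post 656 ((536.212158203125, 232.79519653320312), (24.41799545288086, 11.747479438781738), 88.87364196777344) 244.89698654300025
 t 29.5 ee [501.6 291.5 232.5] yawY 85.9 tilt [-1.  0.  0.] j [0.5 0.4 0.2 1.4 0.  0.6] F [ 0.2 -0.1 -1.4] g 0.114
tag tool 1775 [109.4  -2.2  -2.5] [ 38.3 -24.2 -22.3] [164.   25.9   3.9]
 top edge 2 [ 39.2  -1.8 -14.5] -1.8152003083335224 -1.789180847353441
```

View pics/w11.png

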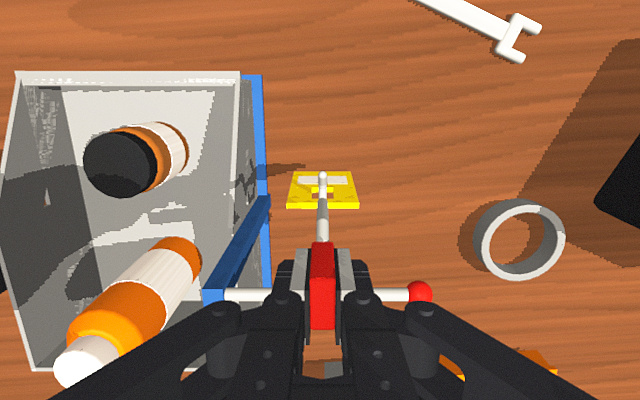

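>>> apply_moves(steps=[0, -0.5, 8, 0, 0, 0, 1, 0, 0, 10, 0, 0, 0, 1, 0, 0, 10, 0, 0, 0, 1, 0, 0, 8, 0, 0, 0, 1, 0, 0, 2.8, 0, 0, 0, 1, 0, 0, 0, 0, 0, 0, 1])

```text
time: 30.25
ee_pos: [540.5, 288.2, 232.2]
tcp_rot: [[-0.0, 0.072, 0.997], [-0.0, 0.997, -0.072], [-1.0, -0.0, -0.0]]
ft_force: [-0.1, -0.7, -1.6]
grip_width: 0.106
```

```bash
python3 bar.py w12; python3 tg.py w12b
```

```text
t 30.3 ee [540.3 288.2 232.3] yawY 85.9 tilt [-1. -0. -0.] j [0.49 0.46 0.31 1.42 0.   0.56] F [-1.   0.  -0.9] g 0.11
1877
bar x= [  0.07 521.03] at287 541.2316314031167 ztop 195.07837646442442 xr 525.0941982703611 548.3662155582156
ball 594 [544.5  345.25 196.17] [538.73 329.52 188.6 ] [553.93 353.02 288.29]
post 942 ((538.450439453125, 232.8970489501953), (24.337921142578125, 15.0099515914917), 85.38861846923828) 244.97529582899102
 t 30.35 ee [540.2 288.2 232.4] yawY 85.9 tilt [-1.  0. -0.] j [0.5 0.5 0.3 1.4 0.  0.6] F [-1.5 -0.8 -0.8] g 0.104
tag tool 1403 [108.   -1.8  -1.4] [ 38.2 -23.9 -15.3] [164.9  25.9   2.5]
 top edge 3 [ 40.2  -1.8 -14.5] -1.870083583427432 -1.7879481610269168
20 58 [ 24.3   0.9 -16.4] [ 20.1  -1.6 -17.1] [ 27.6   3.9 -14.8]
28 52 [ 31.9   0.9 -16.4] [ 28.3  -2.9 -17.1] [35.8  3.5  3. ]
36 466 [38.6 -1.3  0.6] [ 36.2 -11.9 -17. ] [43.9 12.   6.4]
44 25 [ 46.6   0.9 -16.5] [ 44.1  -1.4 -17. ] [ 49.7   3.7 -15. ]
84 66 [ 90.5   0.9 -19.8] [ 88.6  -1.2 -22.5] [ 92.    3.6 -15.4]
92 140 [98.1  1.2 -8.6] [ 92.3  -1.9 -22.2] [100.    3.7  -1.3]
100 7 [100.3  -1.3  -6. ] [100.1  -1.3  -9. ] [101.    3.7  -2.9]
```

>>> apply_moves(steps=[6, 0, 0, 0, 0, 0, 1, 8, 0, 0, 0, 0, 0, 1, 8, 0, 0, 0, 0, 0, 1, 4, 0, 0, 0, 0, 0, 1, 1.5, 0, 0, 0, 0, 0, 1, 1.5, 0, 0, 0, 0, 0, 1, 0, 0, 0, 0, 0, 0, 1])

```text
time: 31.22
ee_pos: [540.4, 288.2, 203.4]
tcp_rot: [[0.0, 0.072, 0.997], [0.0, 0.997, -0.072], [-1.0, 0.0, 0.0]]
ft_force: [-0.5, -0.4, -1.6]
grip_width: 0.11
```

>>> apply_moves(steps=[1, 0, 0, 0, 0, 0, 1, 1, 0, 0, 0, 0, 0, 1, 0, 0, 0, 0, 0, 0, 1])

```text
time: 31.6
ee_pos: [540.6, 288.3, 202.2]
tcp_rot: [[0.001, 0.072, 0.997], [0.001, 0.997, -0.072], [-1.0, 0.001, 0.001]]
ft_force: [-1.8, -1.2, 7.0]
grip_width: 0.106
```

>>> apply_moves(steps=[-0.6, 0, 0, 0, 0, 0, 1, 0, 0, 0, 0, 0, 0, 0.7, 0, 0, 0, 0, 0, 0, 0.5, 0, 0, 0, 0, 0, 0, 0.3, 0, 0, 0, 0, 0, 0, 0.3, 0, 0, 0, 0, 0, 0, 0.3])

```text
time: 32.35
ee_pos: [540.4, 288.2, 201.9]
tcp_rot: [[-0.0, 0.072, 0.997], [-0.0, 0.997, -0.072], [-1.0, -0.0, -0.0]]
ft_force: [0.3, -0.6, 0.1]
grip_width: 0.352
```

>>> apply_moves(steps=[-4, 0, 0, 0, 0, 0, 0.3, -10, 0, 0, 0, 0, 0, 0.3, -20, 0, 0, 0, 0, 0, 0.3, -30, 0, 0, 0, 0, 0, 0.3, -30, 0, 0, 0, 0, 0, 0.3, -20, 0, -20, 0, 0, 0, 0.3, 0, 0, -40, 0, 0, 0, 0.3, 0, 0, -40, 0, 0, 0, 0, 0, 0, 0, 0, 0, 0, 0])

```text
time: 33.48
ee_pos: [437.9, 295.6, 317.2]
tcp_rot: [[0.001, 0.07, 0.998], [0.001, 0.998, -0.07], [-1.0, 0.001, 0.001]]
ft_force: [-0.7, -0.4, 0.1]
grip_width: 0.5
```

```bash
python3 - <<'E'
from h import *
np.set_printoptions(precision=1,suppress=True)
go()
c=optics.capture("wrist");a=optics.capture("scene");b=optics.capture("top");B=world(b);A=world(a)
im=np.vstack([cv2.resize(a["image"][110:310,150:520],(555,300)),cv2.resize(c["image"],(480,300))[:, :480] if 0 else cv2.copyMakeBorder(cv2.resize(c["image"],(480,300)),0,0,0,75,cv2.BORDER_CONSTANT)])
cv2.imwrite("pics/f.png",im[:,:,::-1])
for n,x,y,h in(("can",595,119,180),("jar",475,127,95),("blue",431,-265,138),("tin",449,-399,62)):
    p=B[(abs(B[...,2]-h)<7)&(np.hypot(B[...,0]-x,B[...,1]-y)<45)]
    print(n,len(p),np.median(p,0))
H=cv2.cvtColor(a["image"],cv2.COLOR_RGB2HSV).astype(int)
y=(H[...,0]>20)&(H[...,0]<36)&(H[...,1]>130)&(abs(A[...,0]-540)<60)&(abs(A[...,1]-288)<60)&(A[...,2]>5);p=A[y]
if len(p):print("tag",len(p),np.median(p,0),p.min(0),p.max(0))
E
```

```text
t 33.48 ee [437.9 295.6 317.2] yawY 86.0 tilt [-1.  0.  0.] j [0.6 0.3 0.3 1.6 0.  0.7] F [-0.7 -0.4  0.1] g 0.5
can 168 [596.  119.3 179. ]
jar 345 [472.3 127.   94.5]
blue 135 [ 430.6 -265.   138.7]
tin 524 [ 449.  -399.2   61.5]
tag 251 [545.8 280.5  82.9] [540.4 259.   37.6] [556.6 311.  114.7]
```

View pics/f.png

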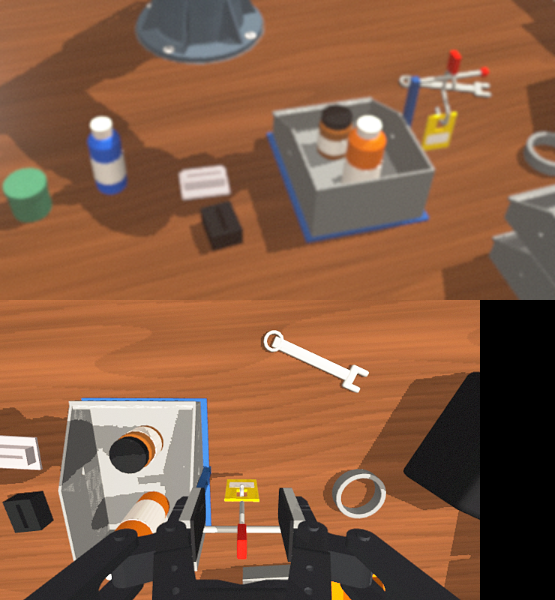

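Both views show the hook hanging on the bar (red tab at (455,62), tag at (440,130) in the upper picture) with the tag free. The can and jar stand upright in the bin. I let it settle for a second and hand in.

>>> apply_moves(steps=[0, 0, 0, 0, 0, 0, 0, 0, 0, 0, 0, 0, 0, 0, 0, 0, 0, 0, 0, 0, 0, 0, 0, 0, 0, 0, 0, 0, 0, 0, 0, 0, 0, 0, 0])

```text
time: 34.25
ee_pos: [440.7, 295.4, 315.9]
tcp_rot: [[-0.0, 0.072, 0.997], [-0.0, 0.997, -0.072], [-1.0, -0.0, -0.0]]
ft_force: [-0.2, -0.7, 0.3]
grip_width: 0.496
```

```bash
python3 - <<'E'
from h import *
a=optics.capture("scene");A=world(a)
H=cv2.cvtColor(a["image"],cv2.COLOR_RGB2HSV).astype(int)
y=(H[...,0]>20)&(H[...,0]<36)&(H[...,1]>130)&(abs(A[...,0]-540)<60)&(abs(A[...,1]-288)<60)&(A[...,2]>5);p=A[y]
print(len(p),np.median(p,0).round(1),p.min(0).round(1)); print(env.job_done())
E
```

```text
254 [545.8 281.4  83.6] [539.2 258.8  36.3]
the job is handed in; nothing more can be done
None
```

The job is done and handed in at about 34 s of the 72 s allowed. In order, I stood the orange can upright in the back of the bin and the jar upright in the front. I then took the S-hook, put its lower bend through the tag's hole, lifted the tag out of its stand and hung the hook on the bar.

My last checks, none of which failed or disagreed:
- **Bin:** the top camera read the can's top at about 179 mm and the jar's at about 95 mm, as expected for both standing on the bin floor.
- **Tag:** it hangs free, with its lower edge about 36 mm above the table. It moved about 1 mm between the last two looks.
- **Bystanders:** the blue can and the green tin are where they stood, to within 1 mm.
- **Robot:** the gripper is open and clear of everything, and the highest contact force shown after any move was about 7 N.

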